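Stand a slide tray up on its drying stand and close the keeper

TASK

The white slide tray lies flat on the ledge of the drying stand. Push it against the stand's back-rest and tip it up on the edge that meets it until it leans flat against the back-rest, roughly in the middle; then swing the keeper bar fully shut across its front so that it cannot slip. Do not let the tray fall off the stand, and leave everything else on the bench where it is.

Things in the scene. Friction and masses are not known exactly. Their poses are not given: they have to be found in the camera images.
- stand: Fixed steel drying stand. Origin on the bench (z = 0) below the middle of the back-rest's foot; x points level from the ledge's open front to the back-rest (roughly to the robot's left), y along the rest (roughly towards the robot), z up. In mm in this frame: ledge top z 60, x -95 to +30, 290 wide, 12 thick; below, a pedestal x -35 to +35 on a 6 mm plate x -50 to +70, else free to the bench.
- rest_foot (a point): Middle of the foot of the stand's flat back-rest (fence), on the ledge, 60 mm above the bench. The back-rest is 200 mm wide, 110 mm tall along its slope, and leans back (towards its +x) 12 degrees from vertical. Axes as the stand's.
- tray: White slide tray, a rigid plate 130 (x) by 150 (y) by 12 mm (z), 0.15 to 0.31 kg, compartments on top. Origin: centre of its underside, z out of its top. It starts flat on the ledge, one 150 mm edge some 5 to 27 mm short of the back-rest, the opposite one jutting 40 to 62 mm beyond the ledge's front. It slides freely. Stood up, its top lies on the back-rest and its underside faces the stand's -x.
- keeper (a joint): Angle (rad) of the keeper, a level steel bar 170 long, 18 tall, 8 mm thick on an upright hinge at the stand's +y end (nearest the robot). 0 = shut (end stop): it runs along the stand's -y, parallel to the back-rest. It grows as the bar swings out: at 1.57 it points along the stand's -x, at 2.1 (stop) farther out. Starts at 1.45 to 1.75, stays where left; 0.5 N moves it.
- keeper_hinge (a point): Point on the keeper's hinge axis at the bar's mid-height, 79 mm above the bench; in the stand's frame x -30, y +125 mm. The hinge post is 14 mm across, top 96 mm above the bench.
- keeper_end (a point): Middle of the keeper bar's free end, 170 mm from the hinge axis, 79 mm above the bench.
- box_white: Bystander, to be left alone: white slide box, 100 x 170 x 36 mm, lying flat. Origin: centre of its underside, z up.
- petri: Bystander, to be left alone: closed petri dish, 96 mm across, 18 mm tall. Origin: centre of its underside, z up.
- beaker: Bystander, to be left alone: glass beaker, 70 mm across, 85 mm tall. Origin: centre of its underside, z up.
- oil_bottle: Bystander, to be left alone: small amber jar, 36 mm across, 60 mm tall. Origin: centre of its underside, z up.
- eyepiece: Bystander, to be left alone: black microscope eyepiece standing on its thin end, 40 mm across, 58 mm tall. Origin: centre of its underside, z up.
Not all that is in view belongs to the job. Of the things like the tray, leave any that is orange or red; of the rest the larger one is meant.

How it is judged:
On the way:
1. the tray stands upright, leaning against the back-rest, while the keeper is still open (angle between tray's own z axis and vertical between 1.68 and 1.9 rad and x of tray in the frame of stand between -0.014 and 0.012 m and y of tray in the frame of stand between -0.045 and 0.045 m and z of tray in the frame of stand between 0.117 and 0.135 m and angle between the y axis of tray and the y axis of stand, either way round below 0.09 rad and linear speed of tray below 0.02 m/s and angular speed of tray below 0.1 rad/s and value of joint keeper above 0.5 rad), for 0.2 s.
At the end, for the whole second after the job is handed in: Tray at rest on the ledge, leaning on the back-rest: turned up 96 to 109 degrees from flat (on the rest: 102), square to the rest within 5 degrees, within about 13 mm of the rest, 9 mm in height and 45 mm sideways of the middle; keeper at rest within 0.10 rad of shut (angle between tray's own z axis and vertical between 1.68 and 1.9 rad and x of tray in the frame of stand between -0.014 and 0.012 m and y of tray in the frame of stand between -0.045 and 0.045 m and z of tray in the frame of stand between 0.117 and 0.135 m and angle between the y axis of tray and the y axis of stand, either way round below 0.09 rad and linear speed of tray below 0.02 m/s and angular speed of tray below 0.1 rad/s and value of joint keeper below 0.1 rad and velocity of joint keeper between -0.1 and 0.1 rad/s); the robot touches nothing.
It fails at once if the tray falls off the ledge (height (world z) of tray below 0.045 m).
It fails at once if a bystander is moved by more than 20 mm or knocked over (distance of any of box_white, petri, beaker, oil_bottle, eyepiece from where it was at the start of the episode above 0.02 m or angle between any of box_white, petri, beaker, oil_bottle, eyepiece's own z axis and vertical above 0.5 rad).
It also fails if it takes over 61 s, if anything falls off the work surface, if the arm or the gripper's body presses on something with over 40 N, if the wrist force passes 120 N, or if a joint passes its speed limit or range.

ROBOT

A 6-joint arm with a two-finger parallel gripper is mounted at the origin on the work surface. World frame = base frame: x ahead of the robot, y to its left, z up, the work surface at z = 0. Lengths are in m, angles in rad, forces in N, time in s.
With the tool pointing down it reaches from about 0.35 to 1 m from the base axis. Payload 7.1 kg.
Tool frame: the origin (TCP) lies between the finger pads; the fingertips stand 22 mm ahead of it and the grasp point (between the pads) lies 3 mm ahead of it; x points along the fingers, y is the direction in which the jaws open and shut, and the axes are right-handed (so a half turn about x gives the same grasp; the last joint's range is limited). The gripper opens to 85 mm and grips with 20 to 120 N. Pads are 22 mm wide; open, the fingers measure 114 mm over their backs; the gripper's body (76 mm by 85 mm) begins 54 mm behind the grasp point. The pads swing forward as they close: fully open they stand 13 mm farther back than shut.
Start: joints at [-1.297, 0.423, 1.63, -0, 1.089, -0.019], TCP at [0.18, -0.598, 0.253] pointing down, gripper open.
Joint ranges: [-3, 3], [-0.9, 2.11], [0.09, 2.58], [-1.31, 4.45], [0.11, 2.69], [-2.54, 2.54]. Speed limits (rad/s): [2.39, 2.39, 3.01, 3.14, 3.14, 3.14].

INTERFACE

Orientations are given as a rotation vector (axis times angle).
In Python, from rig import manip gives the robot as it stands. The module is installed in compiled form; this text tells all that it offers. Calls block until the motion is done:
- manip.move_to(position, orientation): joint-space move of the TCP to a pose.
- manip.servo_line(position, orientation=None, rate=0.15): straight line of the TCP; orientation=None keeps the orientation; rate is the mean speed in m/s.
- manip.set_joints(angles): joint-space move.
- manip.command_gripper(opening, f_grip=None): finger opening in m; f_grip is the grip in N (None keeps the last); returns when the fingers have stopped.
- manip.hold(seconds).
- manip.solve_ik(position, orientation): joint angles nearest the present ones, or None.
- manip.camera(name): name is "side" or "top" or "wrist"; returns a dict with "image" (420x560x3 uint8, red, green, blue), "fx", "fy", "cx", "cy" (pixels), "cam_to_world" (4x4, takes a point from camera to world coordinates); the wrist camera has in their place "mount" (4x4, takes a point from camera to tool coordinates, whose origin is the TCP and whose axes are the tool frame's). Camera axes: x right, y down, z forward; pixel columns grow to the right and rows downward; lengths in m; the calibration is good to about 2 mm. A picture is of the moment at which its call begins: read the wrist's pose just before it. There is no depth.
A pose or a line that the arm cannot do raises manip.IKError and nothing moves.
- manip.sign_off(): hands the job in, once; it reports no verdict.
Readings, each from a call of its own:
- manip.get_time(): time.
- manip.get_joint_positions(): joint angles.
- manip.get_joint_vel(): joint speeds.
- manip.get_tau(): joint torques, N m.
- manip.get_position(): TCP position.
- manip.get_ee_rot(): TCP orientation.
- manip.get_contact_force(): force on the tool from outside, world axes, zero at the start.
- manip.get_torque(): the same for the moment, N m.
- manip.get_width(): finger opening in m.
Only numpy, scipy, OpenCV 4.12 (cv2) and the standard library are available. Lean on these libraries where they do the work, as an engineer would, in place of code of your own. Each camera call takes 0.05 s, during which the arm holds its last target.

## Working session

There is one attempt and no reset: what is moved stays moved. The work goes in short steps, each a Python script; the robot and the scene stay as the last script left them, time stands still between calls to the robot, and variables do not carry over. Pictures are saved under pics/ and viewed, and the job is handed in when it is done.

```bash
mkdir -p pics
python3 - <<'E'
from rig import manip
import cv2,numpy as np
for n in ["side","top","wrist"]:
    c=manip.camera(n); cv2.imwrite(f"pics/a_{n}.png",c["image"][:,:,::-1])
    print(n,c["fx"],c["fy"],c["cx"],c["cy"]); print(np.round(c.get("cam_to_world",c.get("mount")),4).tolist())
print(manip.get_time(),manip.get_position(),manip.get_ee_rot())
E
ls
```

```text
side 490.5418413480785 490.5418413480785 284.1071699364387 215.75358668652828
[[-0.7557, -0.4407, 0.4844, 0.0034], [-0.6547, 0.5252, -0.5436, 0.638], [-0.0148, -0.728, -0.6854, 0.921], [0.0, 0.0, 0.0, 1.0]]
top 390.4841656418813 390.4841656418813 277.7122157857385 211.34042846008109
[[-0.01, -0.9859, 0.167, 0.4553], [-0.9999, 0.0085, -0.0098, -0.0521], [0.0082, -0.1671, -0.9859, 0.9746], [0.0, 0.0, 0.0, 1.0]]
wrist 354.7238324600597 354.7238324600597 283.96940737342817 206.45456649914215
[[-0.0007, -0.3202, 0.9474, -0.1199], [1.0, 0.0013, 0.0012, 0.0008], [-0.0016, 0.9474, 0.3202, -0.0833], [0.0, 0.0, 0.0, 1.0]]
0.15 [ 0.18030787 -0.59802888  0.25271918] [ 2.06447736  0.30566985 -2.0647489 ]
pics
```

View pics/a_top.png

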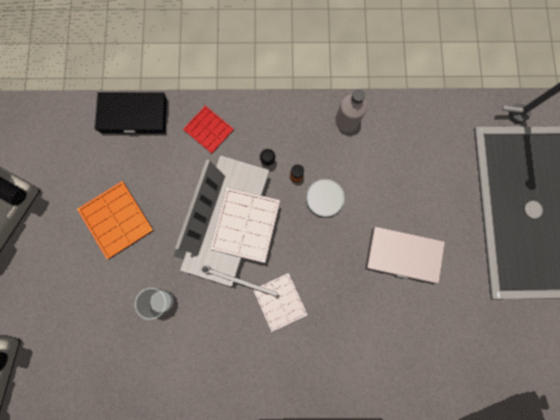

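View pics/a_side.png

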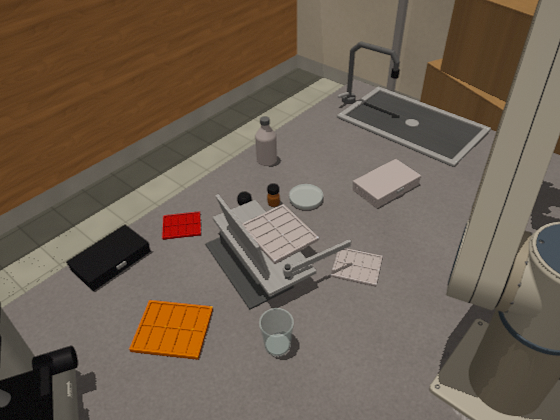

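Run:
```python
import cv2
a=cv2.imread("pics/a_top.png")[140:340,160:360]; cv2.imwrite("pics/b_top.png",cv2.resize(a,(600,600),interpolation=cv2.INTER_CUBIC))
a=cv2.imread("pics/a_side.png")[180:310,190:400]; cv2.imwrite("pics/b_side.png",cv2.resize(a,(800,495),interpolation=cv2.INTER_CUBIC))
```

```text
(no output)
```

View pics/b_top.png

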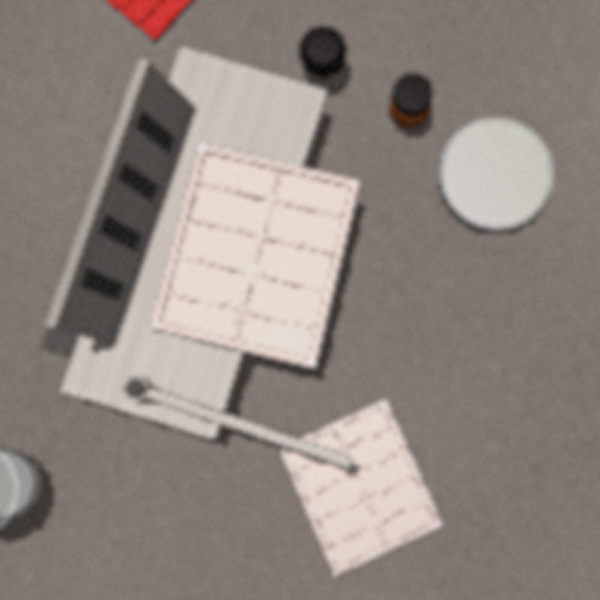

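View pics/b_side.png

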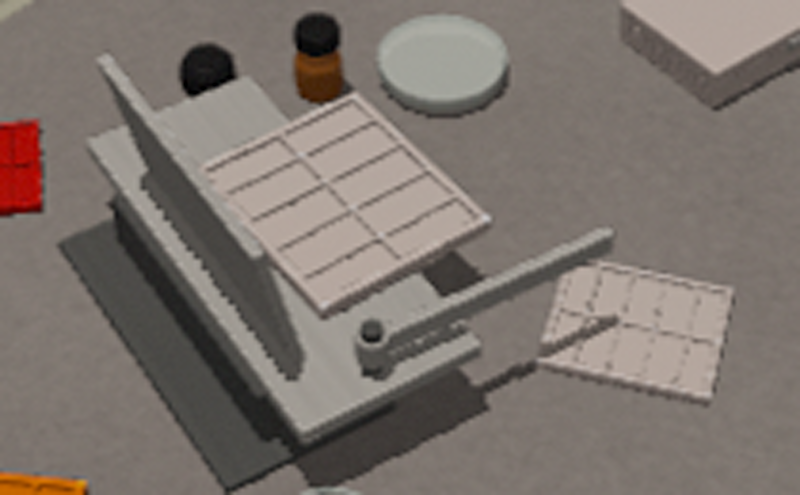

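View pics/a_wrist.png

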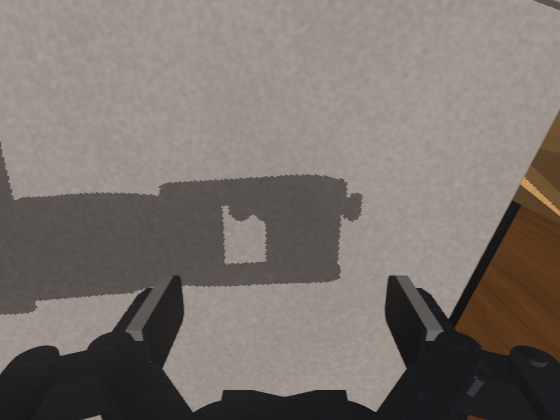

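```bash
cat > h.py <<'E'
from rig import manip
import cv2,numpy as np
from scipy.spatial.transform import Rotation as R
def ray(c,u,v):
    T=np.array(c["cam_to_world"]); d=T[:3,:3]@np.array([(u-c["cx"])/c["fx"],(v-c["cy"])/c["fy"],1]); return T[:3,3],d
def onz(c,u,v,z):
    o,d=ray(c,u,v); return o+d*(z-o[2])/d[2]
E
python3 - <<'E'
from h import *
c=manip.camera("top"); s=manip.camera("side")
f=lambda u,v,z:onz(c,(u+.5)/3-.5+160,(v+.5)/3-.5+140,z)
g=lambda u,v,z:onz(s,(u+.5)*210/800-.5+190,(v+.5)*130/495-.5+180,z)
def fit(model,pts):
    m=np.array(model)[:,:2];p=np.array(pts)[:,:2];mc,pc=m.mean(0),p.mean(0)
    H=(m-mc).T@(p-pc);th=np.arctan2(H[0,1]-H[1,0],H[0,0]+H[1,1])
    Q=np.array([[np.cos(th),-np.sin(th)],[np.sin(th),np.cos(th)]]);t=pc-Q@mc
    print("th",th,"t",t,"res mm",np.round((p-(m@Q.T+t))*1e3,1).tolist());return th,t,Q
M=np.array([[30,-145],[-95,-145],[-95,145],[30,145]])/1e3
P=[f(*q,.06) for q in [(183,47),(327,90),(216,438),(62,391)]]
th,t,Q=fit(M,P)
Ms=np.array([[30,-145],[30,145],[-95,145]])/1e3
fit(Ms,[g(*q,.06) for q in [(88,143),(300,433),(480,347)]])
S=lambda p:np.round(((p[:2]-t)@Q)*1e3,1)
for q in [(202,146),(358,180),(316,367),(154,328)]: print("tray top",f(*q,.072),S(f(*q,.072)))
for q in [(202,170),(353,95),(490,218),(322,312)]: print("tray side",S(g(*q,.072)))
print("hinge",S(f(139,387,.096)),"kend",S(f(351,466,.088)),"hinge side",S(g(372,328,.096)),"kend side",S(g(610,235,.088)))
for n,q,z in [("petri",(497,173),.018),("amber",(412,92),.06),("eyep",(323,50),.058)]: print(n,f(*q,z),S(f(*q,z)))
E
```

```text
th 1.2620383096642336 t [0.60353014 0.09288998] res mm [[-1.2, -1.2], [-0.2, 1.4], [1.3, 0.0], [0.1, -0.2]]
th 1.2569257782630956 t [0.60314959 0.09249072] res mm [[-1.9, 0.4], [1.2, -0.9], [0.7, 0.5]]
tray top [0.66441687 0.05837296 0.072     ] [-14.4 -68.5]
tray top [ 0.63605545 -0.06434704  0.072     ] [-139.9  -78.8]
tray top [ 0.49060145 -0.03069444  0.072     ] [-152.1   70. ]
tray top [0.52153029 0.09352415 0.072     ] [-24.3  78.3]
tray side [-19.1 -67.5]
tray side [-140.3  -77.4]
tray side [-153.2   68.6]
tray side [-22.9  80. ]
hinge [-32.  123.4] kend [-199.2  132.3] hinge side [-31.1 124.7] kend side [-198.   132.5]
petri [ 0.65184717 -0.18109428  0.018     ] [-246.3 -129.3]
amber [ 0.71044394 -0.10883191  0.06      ] [-159.7 -163.2]
eyep [ 0.74681145 -0.03722884  0.058     ] [ -80.4 -176. ]
```

```bash
cat >> h.py <<'E'
TH=1.260; T0=np.array([.6033,.0927,0])
RS=R.from_euler('z',TH).as_matrix()
def W(p): return RS@(np.array(p)/1e3)+T0      # stand mm -> world m
def rotv(d,y):                                 # stand-frame tool x,y -> rotvec
    d=np.array(d,float);d/=np.linalg.norm(d);y=np.array(y,float);y-=d*(d@y);y/=np.linalg.norm(y)
    return R.from_matrix(RS@np.c_[d,y,np.cross(d,y)]).as_rotvec()
def tray_tool(Cx,Cy,phi,yaw=0,clr=0,depth=16,sgn=1):
    """tool pose (TCP, rotvec) gripping the front edge; C=top rear edge mid (stand mm), phi tip angle"""
    Rz=R.from_euler('z',yaw).as_matrix(); c,s=np.cos(phi),np.sin(phi)
    d=Rz@[c,0,-s]; n=Rz@[s,0,c]
    C=np.array([Cx,Cy,60+clr+12*max(c,0)])
    p=C-6*n-d*130+d*(depth-22)
    return W(p),rotv(d,sgn*n)
E
python3 - <<'E'
from h import *
q0=manip.get_joint_positions()
for sgn in (1,-1):
  for nm,a in [("app",(-21,5,0,.078,0,-60)),("grip",(-21,5,0,.078,0,16))]+[(f"{x}",(-5,0,np.radians(x),0,2,16)) for x in (0,30,60,80,100)]:
    p,r=tray_tool(*a,sgn=sgn); q=manip.solve_ik(p,r); print(sgn,nm,np.round(p,3),None if q is None else np.round(q,2))
def keep(th,rr,t,off,ysg,mode,z=80):
    b=np.array([-np.sin(th),-np.cos(th),0]);p=np.array([np.cos(th),-np.sin(th),0])
    d=np.cos(t)*p-np.sin(t)*np.array([0,0,1]); tip=np.array([-30,125,z])+rr*b-off*p
    return W(tip-22*d),rotv(d,ysg*(b if mode==0 else np.cross(d,b)))
for mode in (0,1):
 for ysg in (1,-1):
  for th in (1.7,1.2,.8,.4,0):
    q=manip.solve_ik(*keep(th,130,np.radians(60),15,ysg,mode)); print(mode,ysg,th,None if q is None else np.round(q,2))
E
```

```text
1 app [ 0.543 -0.132  0.066] None
1 grip [ 0.561 -0.058  0.066] None
1 0 [ 0.56  -0.042  0.068] None
1 30 [ 0.565 -0.027  0.135] None
1 60 [0.579 0.018 0.183] [-0.23  0.46  1.87  0.69  0.89 -1.96]
1 80 [0.593 0.06  0.197] [ 0.    0.43  1.78  0.21  0.89 -1.39]
1 100 [0.607 0.105 0.197] [ 0.22  0.51  1.64 -0.17  1.08 -0.95]
-1 app [ 0.543 -0.132  0.066] [-0.72  1.15  1.6   1.12  1.75  0.35]
-1 grip [ 0.561 -0.058  0.066] [-0.61  1.14  1.67  1.22  1.69  0.31]
-1 0 [ 0.56  -0.042  0.068] [-0.6   1.12  1.74  1.3   1.65  0.27]
-1 30 [ 0.565 -0.027  0.135] [-0.5   0.73  1.88  1.13  1.22  0.56]
-1 60 [0.579 0.018 0.183] [-0.23  0.46  1.87  0.69  0.89  1.18]
-1 80 [0.593 0.06  0.197] [0.   0.43 1.78 0.21 0.89 1.75]
-1 100 [0.607 0.105 0.197] [ 0.22  0.51  1.64 -0.17  1.08  2.19]
0 1 1.7 [ 0.16  0.41  2.47  4.16  0.34 -2.03]
0 1 1.2 [-0.15  0.43  2.38  2.61  0.21 -1.23]
0 1 0.8 [-0.25  0.48  2.23  1.49  0.33 -0.56]
0 1 0.4 [-0.25  0.54  2.05  1.04  0.55 -0.45]
0 1 0 [-0.19  0.61  1.88  0.8   0.76 -0.51]
0 -1 1.7 [0.16 0.41 2.47 4.16 0.34 1.11]
0 -1 1.2 [-0.15  0.43  2.38  2.61  0.21  1.91]
0 -1 0.8 None
0 -1 0.4 None
0 -1 0 None
1 1 1.7 [ 0.16  0.41  2.47  4.16  0.34 -0.46]
1 1 1.2 [-0.15  0.43  2.38  2.61  0.21  0.34]
1 1 0.8 [-0.25  0.48  2.23  1.49  0.33  1.01]
1 1 0.4 [-0.25  0.54  2.05  1.04  0.55  1.12]
1 1 0 [-0.19  0.61  1.88  0.8   0.76  1.06]
1 -1 1.7 None
1 -1 1.2 None
1 -1 0.8 [-0.25  0.48  2.23  1.49  0.33 -2.13]
1 -1 0.4 [-0.25  0.54  2.05  1.04  0.55 -2.02]
1 -1 0 [-0.19  0.61  1.88  0.8   0.76 -2.08]
```

Run:
```python
from h import *
c=manip.camera("top")
S=lambda p:np.round(RS.T@(p-T0)*1e3)
for q in [(374,228),(444,243),(440,283),(368,264)]: p=onz(c,*q,.036); print(np.round(p,3),S(p))
for a in [(-21,5,0,.078,70,-60),(-21,5,0,.078,45,-60),(-21,5,np.radians(20),.078,0,-60)]:
  p,r=tray_tool(*a,sgn=-1); q=manip.solve_ik(p,r); print(p,q)
```

```text
[ 0.571 -0.295  0.036] [-378.  -88.   36.]
[ 0.533 -0.462  0.036] [-549. -103.   36.]
[ 0.439 -0.445  0.036] [-562.   -7.   36.]
[ 0.485 -0.276  0.036] [-387.    0.   36.]
[ 0.54320914 -0.13204613  0.136     ] [-0.71924344  1.02409435  1.65913821  1.12796291  1.77915385  0.41129553]
[ 0.54320914 -0.13204613  0.111     ] [-0.71924344  1.06791778  1.64156363  1.12309379  1.76784792  0.38711101]
[ 0.54568524 -0.12160261  0.13814643] [-0.67955027  0.84677092  1.73393494  1.01555681  1.4970711   0.50183681]
```

Run:
```python
from h import *
from scipy.optimize import minimize_scalar
p0,r0=manip.get_position(),manip.get_ee_rot(); d0=R.from_rotvec(r0).as_matrix()
def cost(L):
    wc=p0-L*d0[:,0];e=0
    for ax in ([0,0.4,0],[0,0,0.4],[0,-.3,.2]):
        M=d0@R.from_rotvec(ax).as_matrix(); q=manip.solve_ik(wc+L*M[:,0],R.from_matrix(M).as_rotvec())
        e+=9 if q is None else np.sum((np.array(q)[:3]-[-1.297,.423,1.63])**2)
    return e
Ls=np.arange(.1,.45,.01);cs=[cost(L) for L in Ls];i=int(np.argmin(cs));print(Ls[i],cs[i])
m=minimize_scalar(cost,bounds=(Ls[i]-.01,Ls[i]+.01),method='bounded');print(m.x,m.fun)
```

```text
0.2799999999999999 2.639244383057005e-06
0.2790258834825764 6.572998064715363e-07
```

```bash
cat >> h.py <<'E'
PH0=np.radians(14); YA=.078
def grip0(back=0,up=0,depth=16,dn=7.75):
    Rz=R.from_euler('z',YA).as_matrix(); d=Rz@[np.cos(PH0),0,-np.sin(PH0)]; n=Rz@[np.sin(PH0),0,np.cos(PH0)]
    p=np.array([-148,-4.7,60+up])+dn*n+d*(depth-22-back)
    return W(p),rotv(d,-n)
def snap(name):
    for k in ("side","top","wrist"):
        c=manip.camera(k); cv2.imwrite(f"pics/{name}_{k}.png",c["image"][:,:,::-1])
E
python3 - <<'E'
from h import *
for a in [(80,90),(80,0),(0,0),(0,35)]: print(a,manip.solve_ik(*grip0(*a)))
manip.command_gripper(.030,20)
manip.move_to(*grip0(80,90))
print(manip.get_time(),manip.get_position(),manip.get_width(),manip.get_contact_force())
snap("c")
E
```

```text
(80, 90) [-0.70325317  0.83089952  1.72160068  1.04653361  1.6140368   0.51865174]
(80, 0) [-0.70325317  0.98647166  1.68369514  1.04513401  1.55501357  0.41683497]
(0, 0) [-0.58579608  1.00608306  1.73968593  1.15428524  1.47677849  0.37191377]
(0, 35) [-0.58579608  0.9423786   1.76094289  1.15096408  1.4940182   0.41084511]
3.025 [ 0.54373312 -0.12972635  0.17862116] 0.030386878128941957 [ 0.34888453 -1.17387958  0.06167174]
```

View pics/c_side.png

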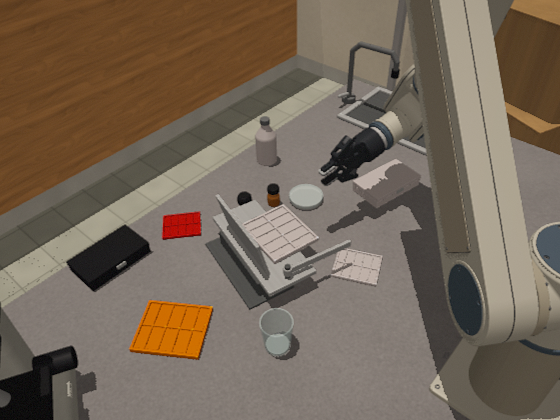

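View pics/c_top.png

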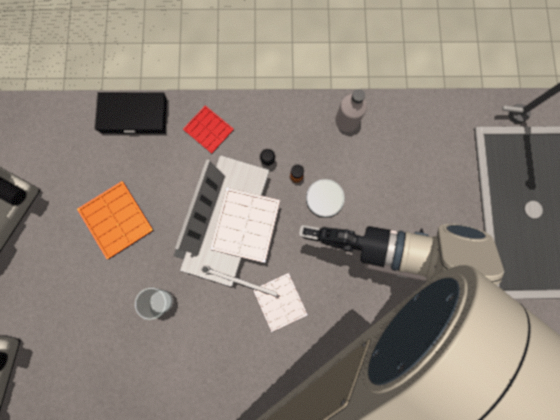

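View pics/c_wrist.png

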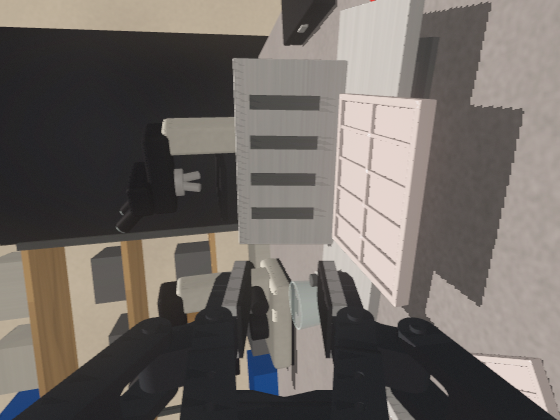

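Run:
```python
from h import *
manip.servo_line(*grip0(80,0),rate=.12)
manip.servo_line(*grip0(12,0),rate=.08)
print(manip.get_time(),manip.get_position(),manip.get_contact_force())
snap("d")
a=cv2.imread("pics/d_side.png")[150:310,200:440];cv2.imwrite("pics/d_sidez.png",cv2.resize(a,(780,520),interpolation=cv2.INTER_CUBIC))
```

```text
5.075 [ 0.55904522 -0.06513184  0.07192929] [ 0.12767757  0.31432831 -0.06678271]
```

View pics/d_sidez.png

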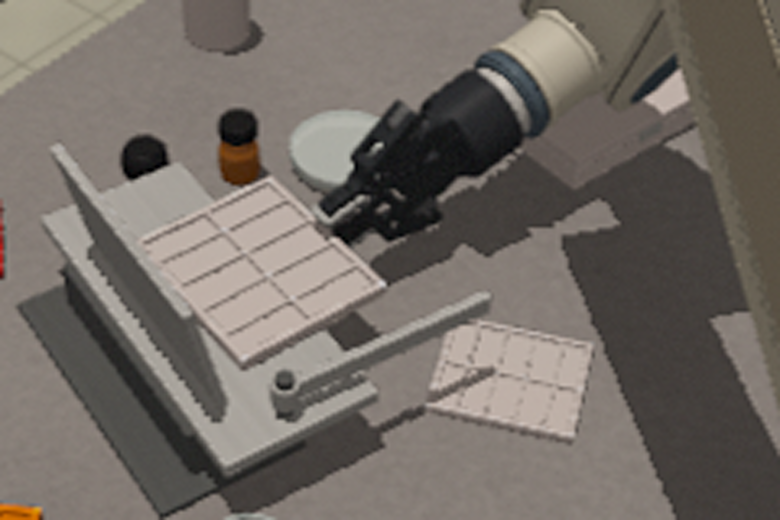

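View pics/d_wrist.png

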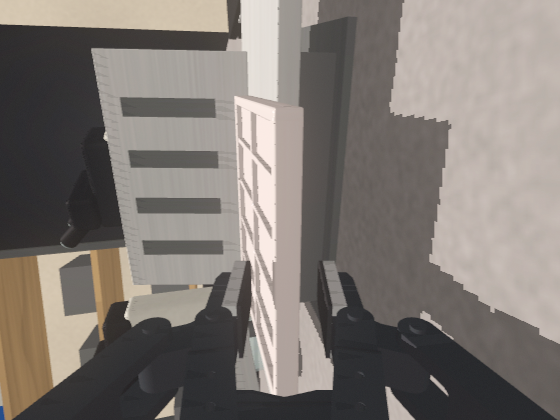

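View pics/d_top.png

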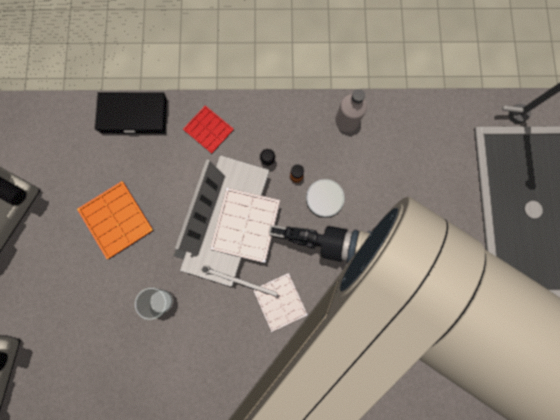

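Run:
```python
from h import *
manip.servo_line(*grip0(0,0),rate=.05)
print(manip.get_position(),manip.get_contact_force())
manip.command_gripper(.0,20)
print(manip.get_time(),manip.get_width(),manip.get_contact_force(),manip.get_torque())
c=manip.camera("wrist"); cv2.imwrite("pics/e_wrist.png",c["image"][:,:,::-1])
```

```text
[ 0.5614966  -0.05298832  0.06886296] [ 0.34015494  0.51878865 -0.65132657]
5.9083 0.011474636369958406 [ 0.04878231  0.93742001 -2.005939  ] [-0.59389115  0.10159731 -0.05611959]
```

View pics/e_wrist.png

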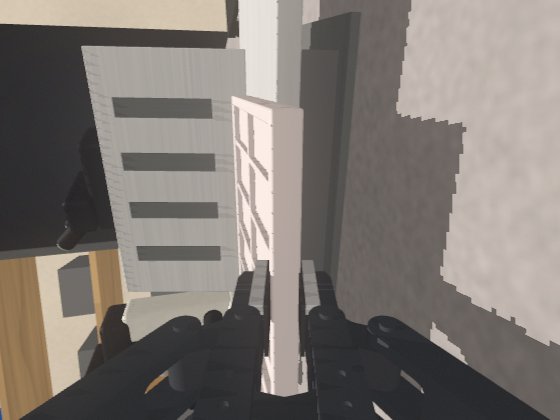

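Run:
```python
from h import *
p,r=tray_tool(-18,5.5,PH0,.078,1,16,-1)
print(RS.T@(p-manip.get_position())*1e3)
p0=manip.get_position()
for k in (.5,1):
    manip.servo_line(p0+k*(p-p0),rate=.04); print(manip.get_width(),manip.get_contact_force(),manip.get_torque())
manip.command_gripper(0,60)
print(manip.get_time(),manip.get_width(),manip.get_contact_force(),manip.get_torque())
snap("f")
a=cv2.imread("pics/f_side.png")[150:310,200:440];cv2.imwrite("pics/f_sidez.png",cv2.resize(a,(780,520),interpolation=cv2.INTER_CUBIC))
```

```text
[ 0.98969084  0.11194878 30.84894887]
0.011402445465596583 [-0.01179495 -0.23432527 -2.05054526] [-0.84557016  0.24003105  0.02304561]
0.010999561842079132 [ 0.01346389  0.17961019 -2.66284613] [-0.96579096  0.29387795  0.03433077]
7.2417 0.010088024385702608 [ 0.09304137  0.68123626 -3.12027253] [-0.96598711  0.24155508 -0.02809231]
```

View pics/f_sidez.png

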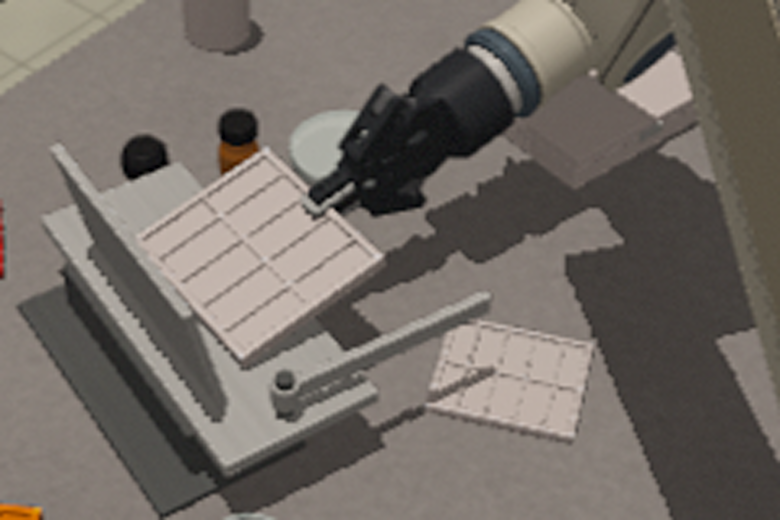

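View pics/f_wrist.png

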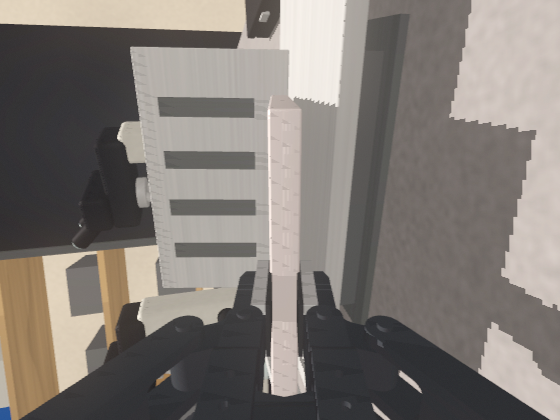

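Run:
```python
from h import *
for x in np.linspace(14,98,9)[1:]:
    k=min(1,(x-14)/50)
    p,r=tray_tool(-18+12*k,5.5*(1-k),np.radians(x),.078*(1-k),5,16,-1)
    manip.servo_line(p,r,rate=.06)
print(manip.get_time(),manip.get_width(),manip.get_contact_force(),manip.get_torque())
snap("g")
a=cv2.imread("pics/g_side.png")[100:300,180:440];cv2.imwrite("pics/g_sidez.png",cv2.resize(a,(780,600),interpolation=cv2.INTER_CUBIC))
```

```text
12.0083 0.010313236228882153 [-0.06022518  0.10518878 -1.71254064] [ 0.11304528 -0.06004078 -0.02908257]
```

View pics/g_sidez.png

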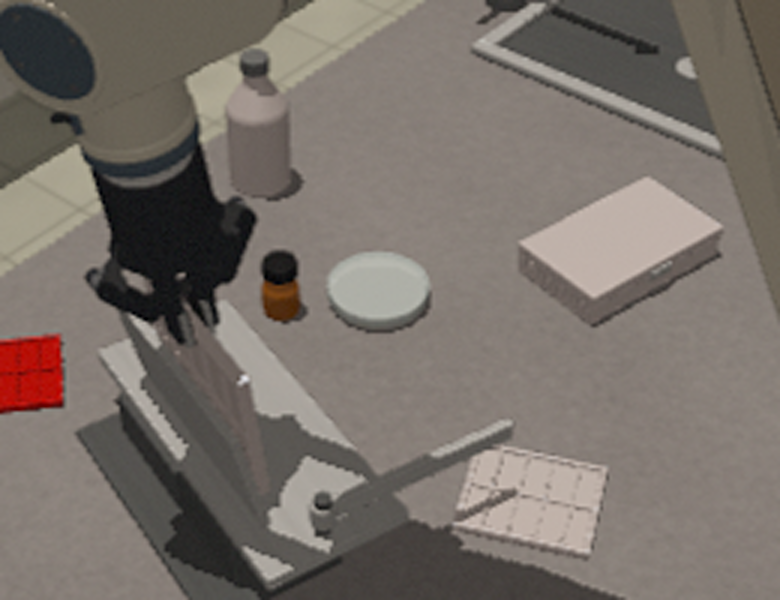

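View pics/g_wrist.png

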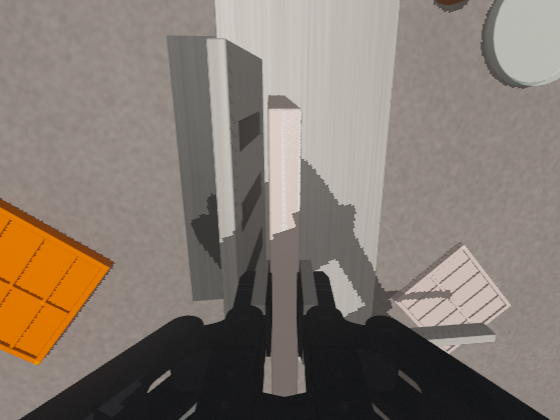

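View pics/g_top.png

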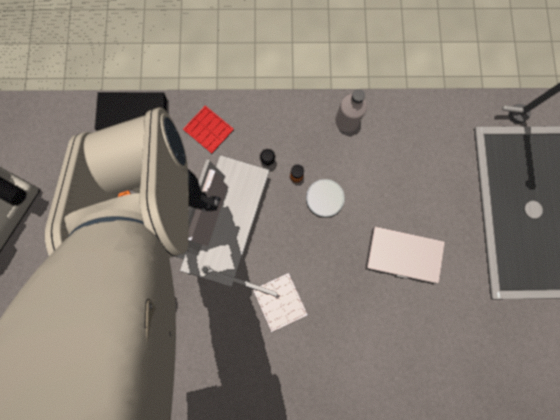

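Run:
```python
from h import *
f0=np.array(manip.get_contact_force())
for clr in (3,2,1,0,-1,-2):
    p,r=tray_tool(-4,0,np.radians(100),0,clr,16,-1)
    manip.servo_line(p,r,rate=.02)
    f=RS.T@(np.array(manip.get_contact_force())-f0); print(clr,f.round(1))
    if abs(f[2])>3 or abs(f[0])>4: break
snap("h")
a=cv2.imread("pics/h_side.png")[150:290,190:330];cv2.imwrite("pics/h_sidez.png",cv2.resize(a,(600,600),interpolation=cv2.INTER_CUBIC))
print(manip.get_time())
```

```text
3 [0.2 0.5 0.2]
2 [ 0.4 -0.3  3.1]
13.0667
```

View pics/h_sidez.png

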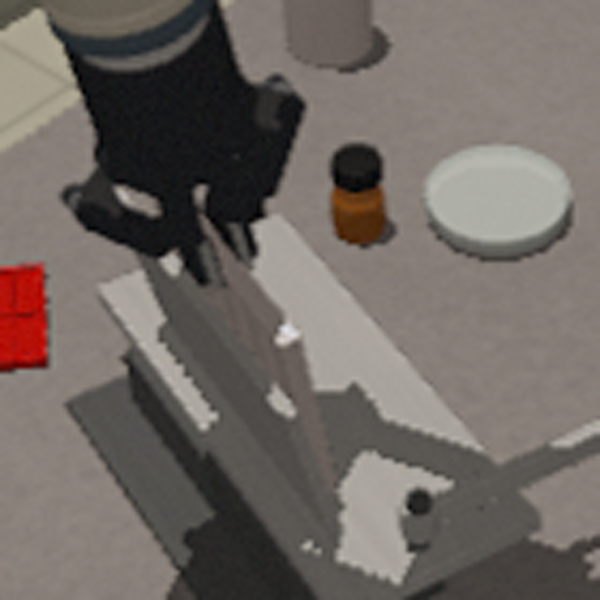

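Run:
```python
from h import *
f0=np.array(manip.get_contact_force())
for cx,ph in ((-3,100.5),(-2,101),(-1,101),(0,101.5),(1,102),(2,102)):
    p,r=tray_tool(cx,0,np.radians(ph),0,2.5,16,-1)
    manip.servo_line(p,r,rate=.02)
    f=RS.T@(np.array(manip.get_contact_force())-f0); print(cx,ph,f.round(1))
    if f[0]<-2.5 or abs(f[2])>5: break
manip.command_gripper(.024)
print(manip.get_width(),manip.get_time(), RS.T@(np.array(manip.get_contact_force())-f0))
snap("i")
a=cv2.imread("pics/i_side.png")[150:290,190:330];cv2.imwrite("pics/i_sidez.png",cv2.resize(a,(600,600),interpolation=cv2.INTER_CUBIC))
```

```text
-3 100.5 [-1.   1.2  0.2]
-2 101 [-2.   1.4 -1.7]
-1 101 [-2.1  1.4 -1.3]
0 101.5 [-3.3  1.9 -2.7]
0.02414540542962682 14.3833 [-1.08689352  2.0381116  -0.37964668]
```

View pics/i_sidez.png

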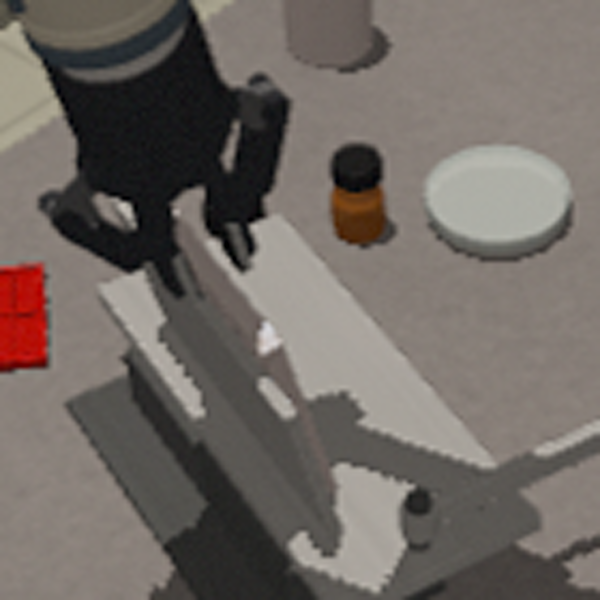

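View pics/i_wrist.png

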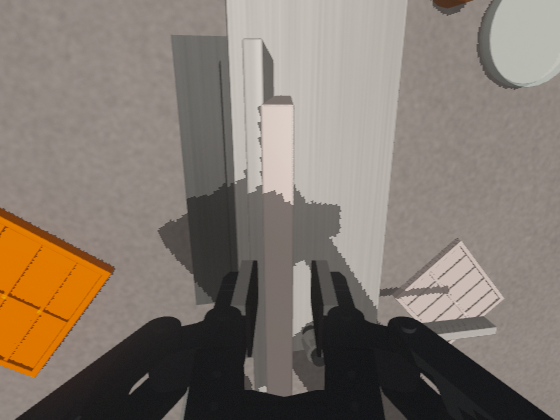

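Run:
```python
from h import *
p=manip.get_position(); d=R.from_rotvec(manip.get_ee_rot()).as_matrix()[:,0]
manip.servo_line(p-.03*d,rate=.05); manip.servo_line(p-.12*d,rate=.12)
manip.command_gripper(0)
# clear view: back off to -x side, high, near the keeper
b=lambda th:np.array([-np.sin(th),-np.cos(th),0])
manip.servo_line(W([-150,60,300]),rate=.25)
print(manip.get_time(),manip.get_contact_force())
snap("j")
a=cv2.imread("pics/j_side.png")[150:290,190:390];cv2.imwrite("pics/j_sidez.png",cv2.resize(a,(800,560),interpolation=cv2.INTER_CUBIC))
a=cv2.imread("pics/j_top.png")[140:340,160:360]; cv2.imwrite("pics/j_topz.png",cv2.resize(a,(600,600),interpolation=cv2.INTER_CUBIC))
```

```text
17.5083 [ 0.31856505 -0.16819562  0.20923905]
```

View pics/j_sidez.png

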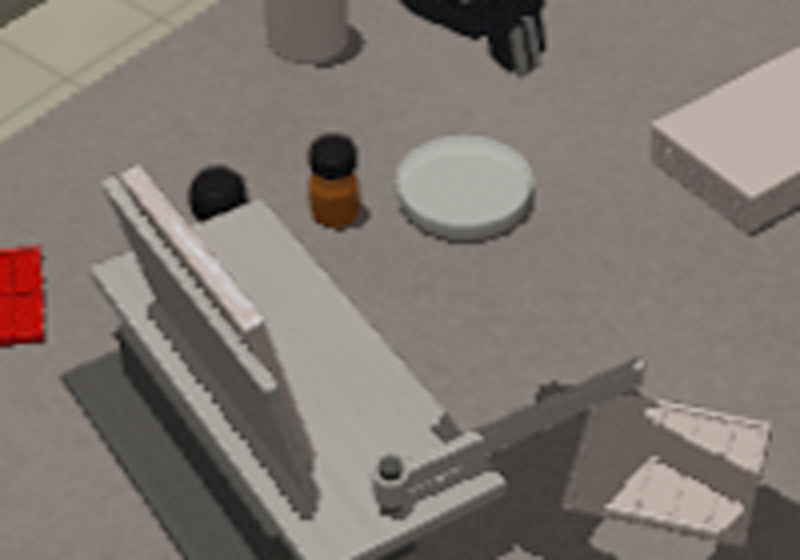

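View pics/j_topz.png

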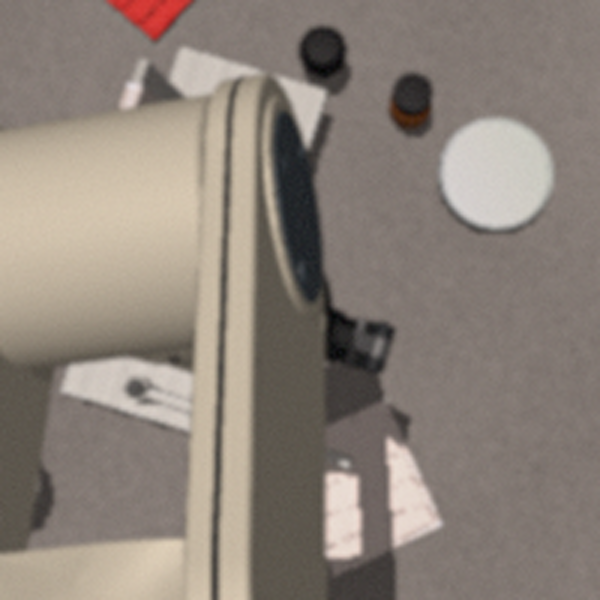

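View pics/j_wrist.png

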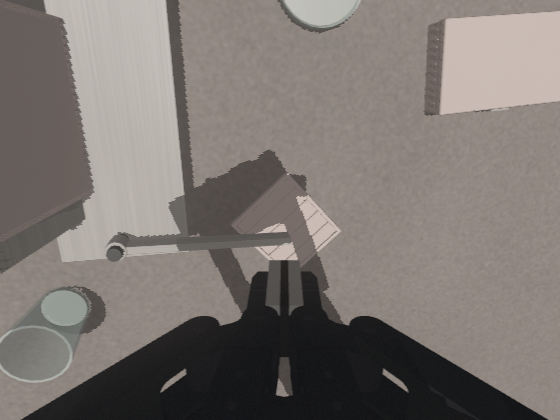

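```bash
cat >> h.py <<'E'
def keep(th,al,rr=130,t=np.radians(60),off=14,z=74,ysg=1,mode=0):
    b=np.array([-np.sin(th),-np.cos(th),0]);p=np.array([np.cos(th),-np.sin(th),0])
    pa=np.array([np.cos(al),-np.sin(al),0]); ba=np.array([-np.sin(al),-np.cos(al),0])
    d=np.cos(t)*pa-np.sin(t)*np.array([0,0,1]); tip=np.array([-30,125,z])+rr*b-off*p
    return W(tip-22*d),rotv(d,ysg*(ba if mode==0 else np.cross(d,ba)))
E
python3 - <<'E'
from h import *
s=manip.camera("side")
S=lambda p:np.round(RS.T@(p-T0)*1e3,1)
for q in [(140,166),(262,320)]: print(S(onz(s,(q[0]+.5)/4-.5+190,(q[1]+.5)/4-.5+150,.1896)))
print(manip.get_joint_positions())
for mode in (0,1):
 for ysg in (1,-1):
  for k in (0,.5):
   print(mode,ysg,k,[None if (q:=manip.solve_ik(*keep(th,k*th,mode=mode,ysg=ysg))) is None else np.round(q,1).tolist() for th in (1.65,1.2,.8,.4,0)])
E
```

```text
[ 14.5 -75.4 189.6]
[ 15.5  72.3 189.6]
[ 0.01947484  0.216937    1.8245739  -0.20595016  1.17327436  1.98680574]
0 1 0 [[-0.4, 0.5, 2.2, 0.9, 0.7, -0.9], [-0.4, 0.5, 2.1, 0.8, 0.7, -0.8], [-0.4, 0.6, 2.0, 0.8, 0.8, -0.7], [-0.3, 0.6, 1.9, 0.8, 0.8, -0.6], [-0.2, 0.6, 1.9, 0.8, 0.8, -0.5]]
0 1 0.5 [[-0.3, 0.4, 2.4, 1.9, 0.4, -1.1], [-0.4, 0.5, 2.3, 1.4, 0.5, -0.7], [-0.3, 0.5, 2.1, 1.1, 0.6, -0.6], [-0.3, 0.6, 2.0, 0.9, 0.7, -0.5], [-0.2, 0.6, 1.9, 0.8, 0.8, -0.5]]
0 -1 0 [[-0.4, 0.5, 2.2, 0.9, 0.7, 2.3], [-0.4, 0.5, 2.1, 0.8, 0.7, 2.4], [-0.4, 0.6, 2.0, 0.8, 0.8, 2.5], None, None]
0 -1 0.5 [[-0.3, 0.4, 2.4, 1.9, 0.4, 2.1], [-0.4, 0.5, 2.3, 1.4, 0.5, 2.4], None, None, None]
1 1 0 [[-0.4, 0.5, 2.2, 0.9, 0.7, 0.7], [-0.4, 0.5, 2.1, 0.8, 0.7, 0.8], [-0.4, 0.6, 2.0, 0.8, 0.8, 0.9], [-0.3, 0.6, 1.9, 0.8, 0.8, 1.0], [-0.2, 0.6, 1.9, 0.8, 0.8, 1.1]]
1 1 0.5 [[-0.3, 0.4, 2.4, 1.9, 0.4, 0.5], [-0.4, 0.5, 2.3, 1.4, 0.5, 0.8], [-0.3, 0.5, 2.1, 1.1, 0.6, 1.0], [-0.3, 0.6, 2.0, 0.9, 0.7, 1.0], [-0.2, 0.6, 1.9, 0.8, 0.8, 1.1]]
1 -1 0 [[-0.4, 0.5, 2.2, 0.9, 0.7, -2.5], [-0.4, 0.5, 2.1, 0.8, 0.7, -2.4], [-0.4, 0.6, 2.0, 0.8, 0.8, -2.3], [-0.3, 0.6, 1.9, 0.8, 0.8, -2.2], [-0.2, 0.6, 1.9, 0.8, 0.8, -2.1]]
1 -1 0.5 [None, [-0.4, 0.5, 2.3, 1.4, 0.5, -2.3], [-0.3, 0.5, 2.1, 1.1, 0.6, -2.2], [-0.3, 0.6, 2.0, 0.9, 0.7, -2.1], [-0.2, 0.6, 1.9, 0.8, 0.8, -2.1]]
```

```bash
cat >> h.py <<'E'
def kp(th,z=74,extra=0): return keep(th,0,off=4+11*np.sin(th)+13*np.cos(th)-extra,z=z,mode=1,ysg=1)
E
python3 - <<'E'
from h import *
manip.move_to(*kp(1.95,z=200))
manip.servo_line(kp(1.95)[0],rate=.12)
f0=np.array(manip.get_contact_force())
for th in (1.75,1.5,1.25,1.0):
    manip.servo_line(kp(th)[0],rate=.08); print(th,(RS.T@(np.array(manip.get_contact_force())-f0)).round(1))
print(manip.get_time()); snap("k")
a=cv2.imread("pics/k_side.png")[150:290,190:390];cv2.imwrite("pics/k_sidez.png",cv2.resize(a,(800,560),interpolation=cv2.INTER_CUBIC))
E
```

```text
1.75 [ 0.3  0.4 -0.8]
1.5 [ 0.3  0.1 -1. ]
1.25 [ 0.7  0.2 -0.1]
1.0 [ 0.6 -0.1 -1.4]
21.85
```

View pics/k_sidez.png

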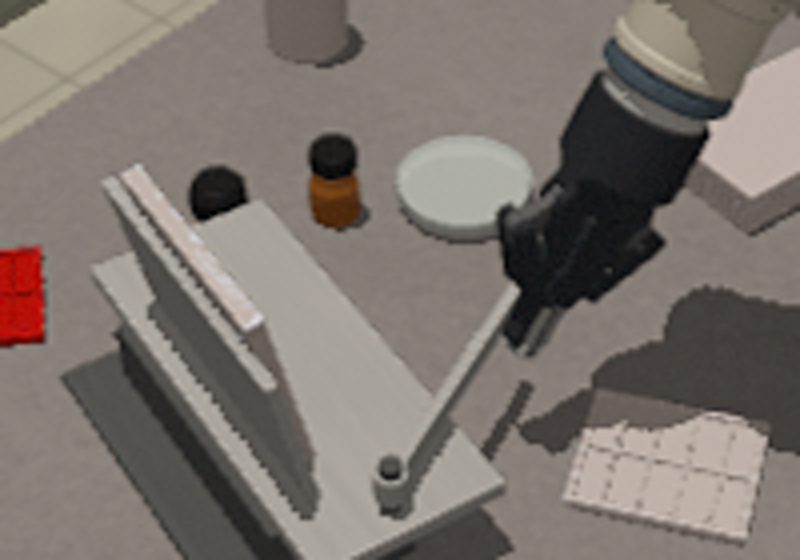

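View pics/k_wrist.png

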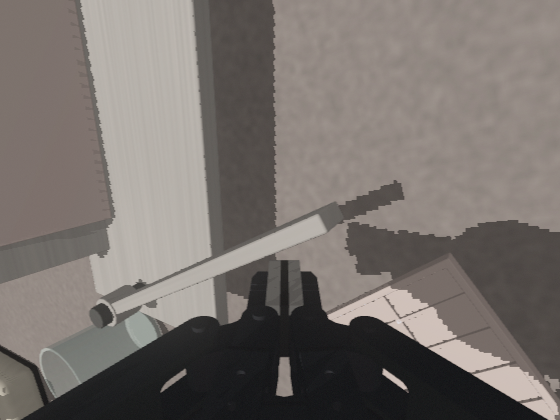

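The keeper is following the fingers: it sits at roughly 1.0 rad in the side view, and the tray is undisturbed. I'll carry on and shut it with force checks.

Run:
```python
from h import *
f0=np.array(manip.get_contact_force())
for th in (.75,.5,.3,.15,.08,.04,.02,0,-.01,-.02,-.03,-.04):
    manip.servo_line(kp(th)[0],rate=.08 if th>.2 else .03); f=RS.T@(np.array(manip.get_contact_force())-f0); print(th,f.round(1))
    if f[0]<-3: break
print(manip.get_time()); snap("l")
a=cv2.imread("pics/l_side.png")[150:290,190:390];cv2.imwrite("pics/l_sidez.png",cv2.resize(a,(800,560),interpolation=cv2.INTER_CUBIC))
```

```text
0.75 [ 1.1 -0.1 -0.3]
0.5 [ 1.5 -0.3 -0.4]
0.3 [ 0.6 -1.4 -0.8]
0.15 [ 1.1 -0.5 -0.6]
0.08 [ 0.9 -0.7 -1.7]
0.04 [ 0.7  0.5 -0.4]
0.02 [ 1.9  0.1 -0.7]
0 [ 0.5 -0.1 -1. ]
-0.01 [ 1.  -0.7 -1.2]
-0.02 [ 0.9 -0.1 -1.6]
-0.03 [ 1.4  0.3 -1.1]
-0.04 [ 0.6 -0.7 -1.8]
26.7667
```

View pics/l_sidez.png

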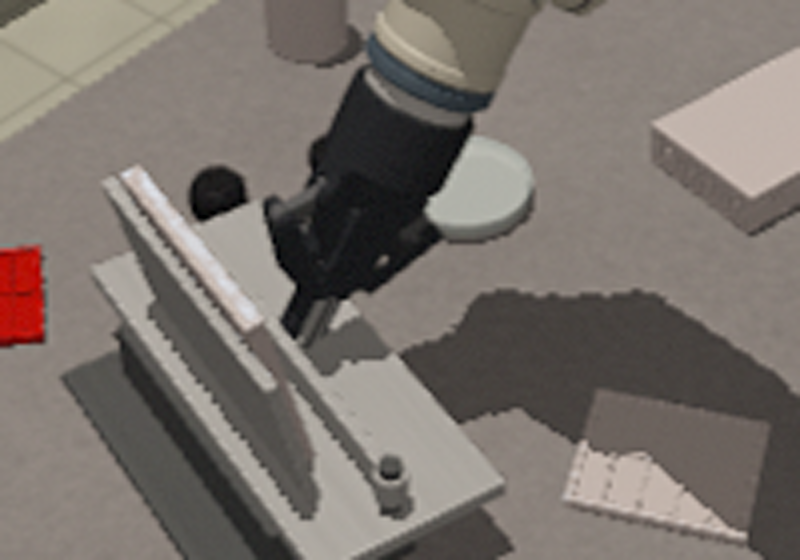

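View pics/l_wrist.png

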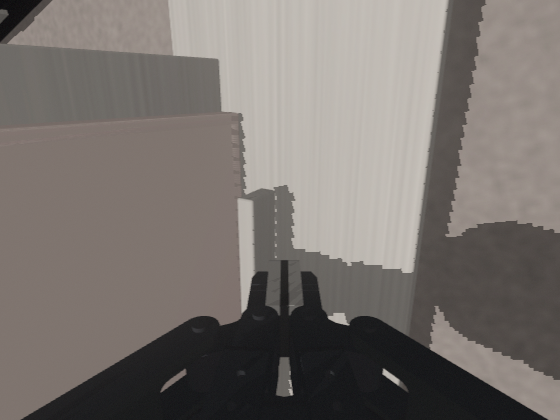

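Run:
```python
from h import *
f0=np.zeros(3)
for e in range(6,20):
    manip.servo_line(kp(0,extra=e)[0],rate=.03); manip.hold(.05); f=np.mean([RS.T@np.array(manip.get_contact_force()) for _ in range(3)],0); print(e,f.round(1))
    if f[0]<-2.5: break
print(manip.get_time())
c=manip.camera("wrist"); cv2.imwrite("pics/m_wrist.png",c["image"][:,:,::-1])
c=manip.camera("side"); a=c["image"][150:290,190:390,::-1];cv2.imwrite("pics/m_sidez.png",cv2.resize(a,(800,560),interpolation=cv2.INTER_CUBIC))
```

```text
6 [-0.9  0.4  0.2]
7 [-0.5  0.5  0.2]
8 [-5.4  1.4  1.2]
27.8167
```

View pics/m_wrist.png

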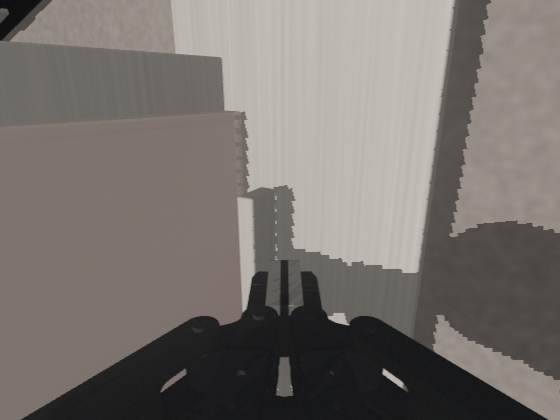

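View pics/m_sidez.png

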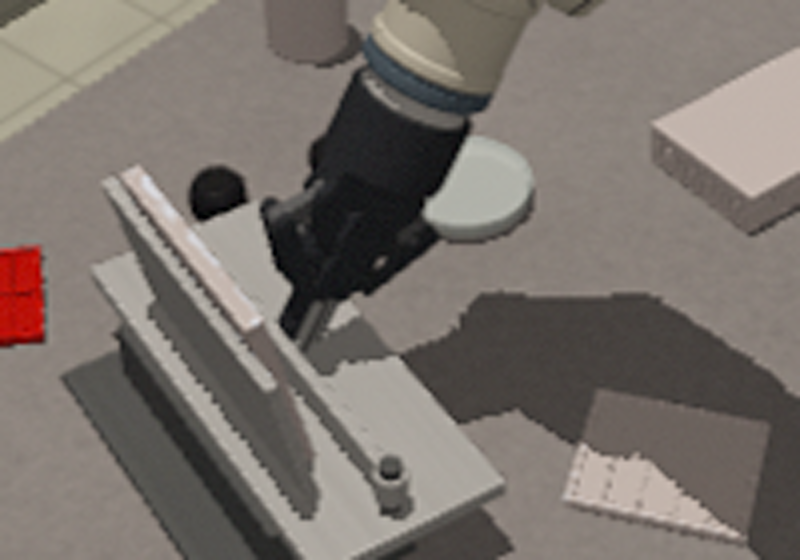

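Run:
```python
from h import *
p=manip.get_position()
manip.servo_line(p+RS@[-.03,0,.0],rate=.04); manip.servo_line(p+RS@[-.18,0,.16],rate=.15)
print(manip.get_time(),manip.get_contact_force()); snap("n")
a=cv2.imread("pics/n_side.png")[150:290,190:390];cv2.imwrite("pics/n_sidez.png",cv2.resize(a,(800,560),interpolation=cv2.INTER_CUBIC))
a=cv2.imread("pics/n_top.png")[140:340,160:360]; cv2.imwrite("pics/n_topz.png",cv2.resize(a,(600,600),interpolation=cv2.INTER_CUBIC))
```

```text
30.4333 [ 0.30086776  0.79460737 -0.07770809]
```

View pics/n_sidez.png

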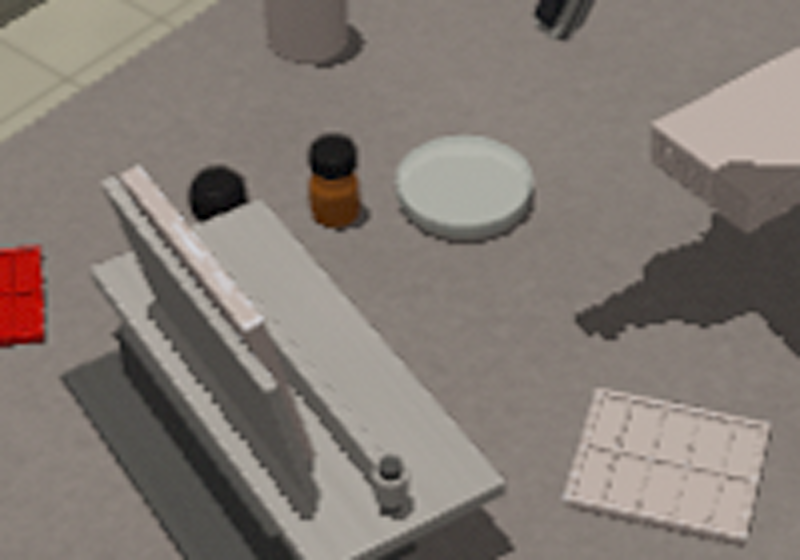

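View pics/n_topz.png

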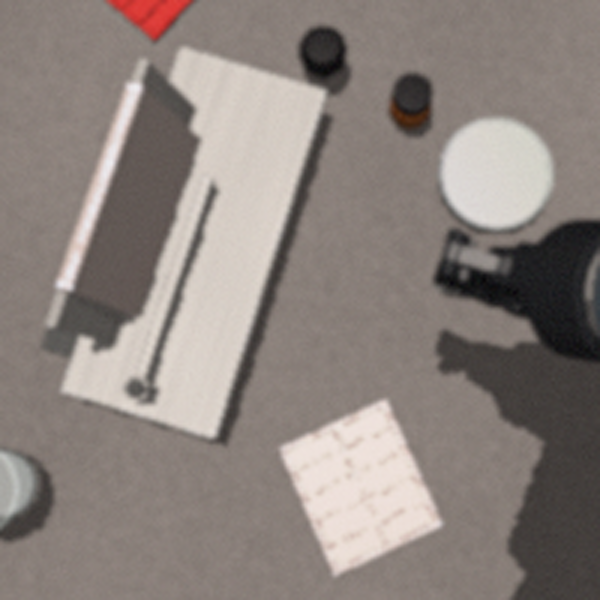

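View pics/n_wrist.png

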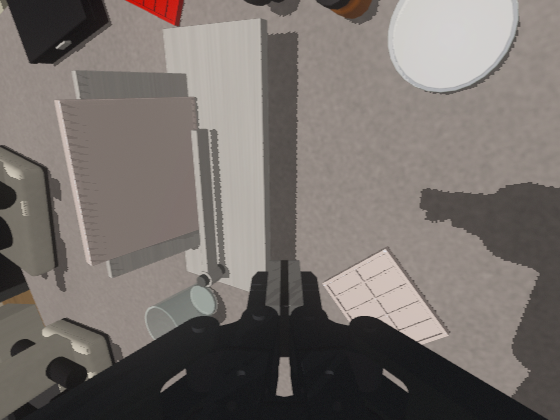

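Run:
```python
from h import *
c=manip.camera("top"); S=lambda p:RS.T@(p-T0)*1e3
f=lambda u,v,z:S(onz(c,(u+.5)/3-.5+160,(v+.5)/3-.5+140,z))
e=f(211,181,.088);print("end",e,"angle",np.arctan2(-(e[0]+30),-(e[1]-125)))
for q in [(138,84),(70,289)]: print(f(*q,.1896))
print("petri",f(497,173,.018),"amber",f(412,92,.06),"eyep",f(323,50,.058))
p=manip.get_position(); manip.hold(.3); manip.sign_off(); print(manip.get_time())
```

```text
end [-32.36087609 -41.60735631  88.        ] angle 0.014169350871424815
[ 20.11055012 -75.6479565  189.6       ]
[ 17.28562509  72.49882038 189.6       ]
petri [-245.83034011 -129.95221081   18.        ] amber [-159.11015331 -163.64257722   60.        ] eyep [ -79.81576875 -176.37030492   58.        ]
the job is handed in; nothing more can be done
the job is handed in; nothing more can be done
```

The tray is leaning on the back-rest with the keeper shut across its front, and I handed the job in about 31 s into the 61 s limit. `sign_off` gave no verdict.

**What I did:**
1. I found the stand, tray and keeper from the top and side cameras, which agreed within about 2 mm.
2. I gripped the tray's jutting front edge. The tool was pitched 14° so the wrist cleared the white box.
3. I tipped the tray up to about 101° in the grip with its foot a few millimetres clear of the ledge. I lowered it onto the ledge, moved it against the rest and released it while the keeper was still open.
4. I swept the keeper closed with the shut fingertips until its end stop pushed back (about 5 N), then backed the arm clear.

**Last checks:**
- **Tray:** its top edge is centred 1.5 mm off the middle of the rest and is square to it within about 0.02 rad. In the side view its x is 15 mm, where I expected 15.3 mm for lying flat on the rest.
- **Keeper:** it measured about 0.014 rad from shut.
- **Bystanders:** the petri dish, amber jar and eyepiece are within 1 mm of their first measured positions. The beaker and white box look unmoved in the images; I did not measure them again.
- **Robot:** it stands clear of everything.

**Disagreement:** the top view put the tray's top edge at x 17 to 20 mm, against 14.5 to 15.5 mm in the side view. This is within my picking accuracy and the allowed range. The keeper's stop also came several millimetres later than my guess at the fingertip size predicted, so I kept pushing in 1 mm steps until the force showed it.

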